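# Slip the insulator behind the stood-off carburetor and hold it flush

### The arm

A 6-joint arm with a two-finger parallel gripper is mounted at the origin on the work surface. World frame = base frame: x ahead of the robot, y to its left, z up, the work surface at z = 0. Lengths are in m, angles in rad, forces in N, time in s.
With the tool pointing down it reaches from about 0.375 to 0.9 m from the base axis. Payload 3.1 kg.
Tool frame: the origin (TCP) lies at the very end of the fingers, on their centre line; the grasp point (between the pads) lies 19 mm behind it; z points along the fingers, y is the line along which they close (so a half turn about z gives the same grasp; the last joint's range is limited). The gripper opens to 85 mm and grips with 20 to 120 N. Pads are 22 mm wide; open, the fingers measure 114 mm over their backs; the gripper's body (76 mm by 85 mm) begins 54 mm behind the grasp point. The pads swing forward as they close: fully open they stand 13 mm farther back than shut.
Start: joints at [1.113, 0.527, 1.433, -0, 1.181, -0.178], TCP at [0.172, 0.601, 0.194] pointing down, gripper open.
Joint ranges: [-3.08, 3.08], [-0.75, 2.2], [0.22, 2.44], [-1.43, 4.57], [0, 2.65], [-2.85, 2.85]. Speed limits (rad/s): [2.79, 2.79, 3.14, 3.14, 3.14, 3.14].

### API

Orientations are given as a unit quaternion [x, y, z, w].
In Python, from station import manip gives the robot as it stands.
- The arm moves only by the shell command python3 -m handwheel 'ROWS' [FORCE]. ROWS is JSON, a list of rows, each a list of 7 numbers: the shift along the world's x, y, z in mm, then the turn, a rotation vector about the world's x, y, z in degrees, then the opening, from 0 (shut) to 1 (fully open). A call has exactly 10 rows; each row shifts and turns the commanded pose from where the row before left it; what a row does not reach is not made up. A row lasts 1/8 s, in which the tool goes at most 62.5 mm and 10.7 degrees, less where a joint would pass 70% of its speed; a pose out of reach is approached as far as the arm can. A call is refused whole if a number of a shift passes 62.5 or a number of a turn 10.7, either way. A call with a gripper value outside its range is refused whole. The fingers move at their own pace and stop on an object; FORCE is the grip in N (left out, the last holds). Time passes only in rows, so rows that do not move let the fingers close, or fill a call up. It gives the time, the measured TCP pose, the force, the opening and the grip force at its end, in the units of the state.
- manip.sense(): the state, without advancing time (a new reading comes with each control period).
- manip.snapshot(name): name is "scene" or "top"; returns the picture (420x560x3 uint8, red, green, blue); there is no depth.
- manip.get_calibration(name): a dict with "K" (3x3 intrinsics, pixels), "k1" (the pictures are not rectified: a ray, as slopes to the right and down, at radius r is drawn at 1 + k1 r^2 times it, then the intrinsics apply), "rvec" (rotation vector, rad) and "tvec" (3), from world to camera coordinates, as OpenCV has them. Camera axes: x right, y down, z forward; pixel columns grow to the right and rows downward; lengths in m; the calibration is good to about 2 mm. A picture is of the moment at which its call begins. get_calibration takes no time and is no camera call.
- manip.sign_off(): hands the job in; it is judged then, once.
The state is a dict: "t": time; "q": joint angles; "qd": joint speeds; "tau": joint torques, N m; "tcp_pos": TCP position; "tool_rot": TCP orientation; "force": force on the tool from outside, world axes, zero at the start; "ft_torque": the same for the moment, N m; "finger_gap": opening from 0.0 (shut) to 1.0 (fully open); "gripper_force": force on a finger pad.
Only numpy, scipy, OpenCV 4.12 (cv2) and the standard library are available. Lean on these libraries where they do the work, as an engineer would, in place of code of your own. Each camera call takes 0.05 s, during which the arm holds its last target. There are 200 camera calls.

### The job

Pick up the steel straightedge lying across the two carburetor joints and lay it flat on the bench. Then take the brown slotted insulator from the wooden rack, slide it down over the studs into the one gap between carburetor and manifold that is wide enough for it and let go of it; leave the other carburetor and the loose parts on the bench as they are. Push that carburetor home along its studs so that the insulator is squeezed flush against the manifold, and finish still holding the carburetor pressed there with light, steady hand pressure (10 N or so), so that the nuts could be put on.

Things in the scene. Friction and masses are not known exactly. Their poses are not given: they have to be found in the camera images.
- manifold: Alloy twin intake manifold, fixed in a bench vise. Origin: on the bench under the middle between its two mounting faces, in their plane. x: from the carburetors into the manifold (push-home direction), z up. Two mounting flanges, 12 thick (x), 72 wide (y), 48 high, faces at x = 0, bore centres at y = +55 and -55, z = 165, tops at z = 189 mm. The head plate at x = 56 to 66, 176 wide, is 190 high.
- studs (a point): Midpoint between the two mounting faces, 165 mm above the bench, axes as the manifold. At this height two 6 mm studs per flange stick out 46 mm along -x, 24 mm either side of each bore centre (y = 55 +-24 and -55 +-24 from here); they pass through the carburetor flanges. Between the flanges (|y| under 19) the casting is lower than this point, so fingers fit beside the straightedge.
- vise (a point): Middle of the top of the cast-iron vise's red jaws, 107 mm above the bench, 23 mm along the manifold's +x from its faces. All of the vise is below this; jaws 100 mm wide; its handle (130 mm across, 50 mm high) reaches 105 mm along -x from the faces. Not to be moved.
- carb_a (a joint): Carburetor A slides on its studs along the manifold's x axis; value: width (m) of the gap between its flange face and the manifold's, 0 = touching, at most 0.026. It stays where left (friction about 1.5 N, no spring). With the 10 mm insulator squeezed in between it reads about 0.010.
- carb_b (a joint): Carburetor B, the same as A: gap between its flange face and the manifold's face (m).
- carb_a_face (a point): Bore centre on carburetor A's flange face, 165 mm above the bench; axes as the manifold. Flange 8 thick (towards -x), 72 wide, top 24 mm above this point. The upright black-capped chamber (37 mm across, top 50 mm above this point) has its axis 39 mm behind the face. Which end of the manifold A is at varies.
- carb_b_face (a point): The same point on carburetor B.
- carb_a_mouth (a point): Centre of the flat yellow dust cap (45 mm across) on the rear end of carburetor A, 72 mm behind its flange face: the place to push, along the manifold's +x. Above it nothing stands higher than 50 mm over this point.
- carb_b_mouth (a point): The same point on carburetor B.
- insulator: Brown bakelite plate, 10 thick (x), 72 wide (y), 50 g, same both sides, upright in the rack's slot. Origin: centre of its 22 mm bore, mid-thickness. Plate from 22 below to 24 above it; grip the tab on top, 24 wide (y), up to 57 above. Two slots 11 wide, 24 either side of the bore, open downwards, end 3 above the origin: hung on the studs, the bore meets the port.
- rack: Wooden block 70 x 112 x 34 mm, fixed; origin at the centre of its underside. A slot 13 mm wide along its y, 14 mm deep (floor 20 mm above the bench), holds the insulator on edge.
- straightedge: Flat steel straightedge, 24 mm wide (its x), 180 long (its y), 5 thick, 170 g; origin at the centre of its underside. It starts lying across the tops of the flanges, partly covering both gaps from above.
- boot: Black rubber intake boot, a ring 54 mm across and 42 high, standing loose on the bench; origin at the centre of its underside. Leave it alone.
- jet_holder: Brass main jet holder, 18 mm across and 40 high, standing loose on the bench; origin at the centre of its underside. Leave it alone.
- idle_knob: Blue-anodized idle screw knob, 22 mm across, its steel screw pointing up, 36 high, loose on the bench; origin at the centre of its underside. Leave it alone.
Things that resemble listed ones, but are neither listed nor needed, are in the scene too. Of the things that look like the straightedge, the middle-sized one is meant.

How it is judged:
On the way, in this order (a step that is already met when the one before it is completed fails the run):
1. the straightedge lies flat on the bench, let go (height (world z) of straightedge below 0.006 m and angle between straightedge's own z axis and vertical below 0.05 rad and linear speed of straightedge below 0.02 m/s and contact force between the fingers and straightedge below 0.1 N), for 0.2 s.
2. the insulator hangs on the studs in the wide gap, let go, before that carburetor is pushed home (x of insulator in the frame of carb_a_face above 0.003 m and x of insulator in the frame of manifold below -0.003 m and y of insulator in the frame of carb_a_face between -0.004 and 0.004 m and z of insulator in the frame of carb_a_face between -0.003 and 0.003 m and value of joint carb_a above 0.0125 m and contact force between the fingers and insulator below 0.1 N), for 0.2 s.
At the end, for the whole second after the job is handed in: Last second: carburetor A pushed home (gap 8-11.5 mm), insulator on the studs, bore within 4 mm sideways and 3 mm in height of the port, flat within 0.05 rad, pressed on the manifold with 3-40 N; straightedge flat on the bench, let go; other carburetor moved under 3 mm (value of joint carb_a between 0.008 and 0.0115 m and y of insulator in the frame of carb_a_face between -0.004 and 0.004 m and z of insulator in the frame of carb_a_face between -0.003 and 0.003 m and angle between the x axis of insulator and the x axis of manifold, either way round below 0.05 rad and contact force between insulator and manifold between 3 and 40 N and height (world z) of straightedge below 0.006 m and angle between straightedge's own z axis and vertical below 0.05 rad and contact force between the fingers and straightedge below 0.1 N and distance of carb_b_face from where it was at the start of the episode below 0.003 m); the arm keeps its last pose, push and grip.
It fails at once if the other carburetor is shifted by 3 mm or more (distance of carb_b_face from where it was at the start of the episode above 0.003 m).
It fails at once if a loose part on the bench is shifted by more than 20 mm (distance of any of boot, jet_holder, idle_knob from where it was at the start of the episode above 0.02 m).
It also fails if it takes over 72 s, if anything falls off the work surface, if the arm or the gripper's body presses on something with over 40 N, if the wrist force passes 120 N, or if a joint passes its speed limit or range.

## Working session

There is one attempt and no reset: what is moved stays moved. The work goes in short steps, Python scripts to look and compute and a shell command to move; the robot and the scene stay as the last step left them, time stands still between calls to the robot, and variables do not carry over. Pictures are saved under pics/ and viewed, at most 10 in all, crops included, and the job is handed in when it is done.

```bash
ls; mkdir -p pics
python3 - <<'E'
from station import manip
import cv2,numpy as np
for n in("scene","top"):
    im=manip.snapshot(n); cv2.imwrite(f"pics/{n}0.png",im[:,:,::-1]); c=manip.get_calibration(n)
    R=cv2.Rodrigues(np.array(c["rvec"]))[0]; print(n,np.round(c["K"],1).tolist(),c["k1"],"campos",-R.T@np.array(c["tvec"]).ravel(),R.round(2).tolist())
s=manip.sense();print(s)
E
```

```text
pics
scene [[491.3, 0.0, 284.0], [0.0, 491.3, 203.4], [0.0, 0.0, 1.0]] -0.03780676983092687 campos [1.35859837 0.02201339 0.87805049] [[-0.04, 1.0, 0.0], [0.66, 0.03, -0.75], [-0.75, -0.03, -0.66]]
top [[504.9, 0.0, 279.8], [0.0, 504.9, 200.0], [0.0, 0.0, 1.0]] -0.05454270458120675 campos [ 0.31361093 -0.01660284  1.24791108] [[-0.0, -1.0, -0.01], [-0.98, 0.01, -0.19], [0.19, 0.01, -0.98]]
{'t': 0.1, 'q': array([ 1.11352899e+00,  5.28372685e-01,  1.43376329e+00, -4.46322233e-05,
        1.18139578e+00, -1.78514010e-01]), 'qd': array([ 7.13169594e-04, -2.60481900e-03, -1.89577992e-03, -4.02489932e-05,
        2.60024258e-04, -5.45707892e-04]), 'tau': array([-6.50000275e-04, -4.43303454e+01, -1.78585750e+01, -2.43842469e-04,
        3.88192871e-03,  1.83024603e-06]), 'tcp_pos': array([0.17164894, 0.6002302 , 0.19333532]), 'tool_rot': array([ 1.38917375e-01,  9.90303500e-01, -9.27425791e-04, -2.83443757e-04]), 'force': array([0.58513333, 0.11049203, 0.45268021]), 'ft_torque': array([ 0.05031235, -0.01608252,  0.02384284]), 'gripper_force': 0.0, 'finger_gap': 1.0020534922906403}
```

View pics/scene0.png

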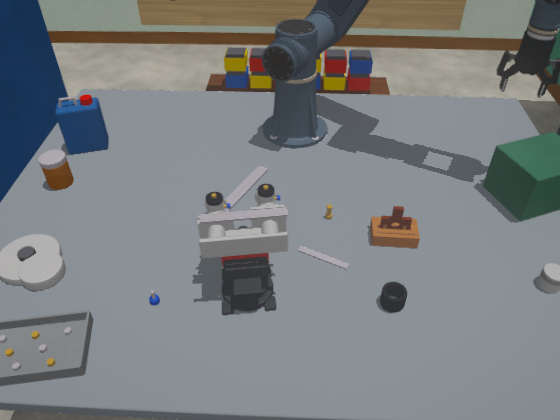

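View pics/top0.png

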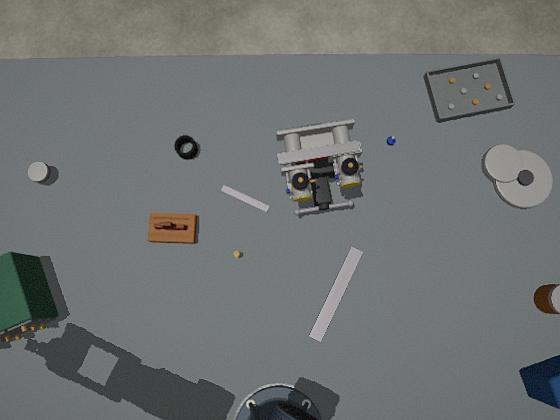

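```bash
cat > h.py <<'E'
from station import manip
import cv2,numpy as np
from scipy.optimize import least_squares
def cal(n):
    c=manip.get_calibration(n);return np.array(c["K"],float),c["k1"],np.array(c["rvec"],float).ravel(),np.array(c["tvec"],float).ravel()
def proj(n,P):
    K,k,r,t=cal(n);return cv2.projectPoints(np.atleast_2d(np.array(P,float)),r,t,K,np.array([k,0,0,0,0.]))[0].reshape(-1,2)
def ray(n,p):
    K,k,r,t=cal(n);u=cv2.undistortPointsIter(np.array([[p]],float),K,np.array([k,0,0,0,0.]),None,None,(3,50,1e-9)).ravel()
    R=cv2.Rodrigues(r)[0];return -R.T@t,R.T@np.array([u[0],u[1],1])
def atz(n,p,z):
    o,d=ray(n,p);return o+d*(z-o[2])/d[2]
def tri(ps,pt):
    f=lambda X:np.r_[proj("scene",X)[0]-ps,proj("top",X)[0]-pt]
    s=least_squares(f,[.5,0,.1]);return s.x,np.abs(s.fun).max()
E
python3 - <<'E'
import cv2
t=cv2.imread("pics/top0.png");s=cv2.imread("pics/scene0.png")
a=cv2.resize(t[110:220,265:375],None,fx=5,fy=5,interpolation=cv2.INTER_CUBIC)
cv2.imwrite("pics/ct.png",a)
a=cv2.resize(s[175:275,190:300],None,fx=7,fy=6,interpolation=cv2.INTER_CUBIC)
cv2.imwrite("pics/cs.png",a)
E
```

```text
(no output)
```

View pics/ct.png

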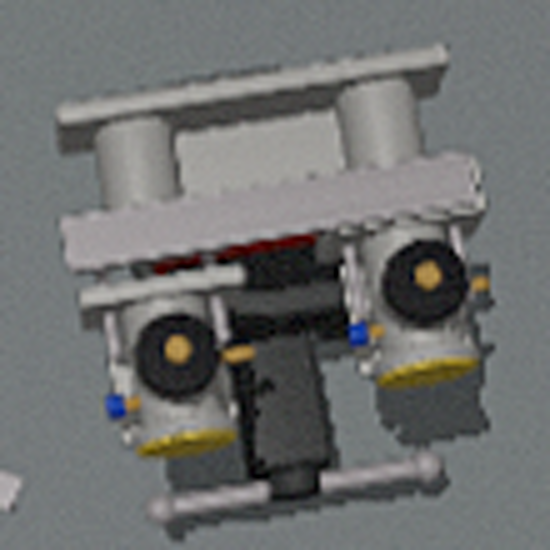

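View pics/cs.png

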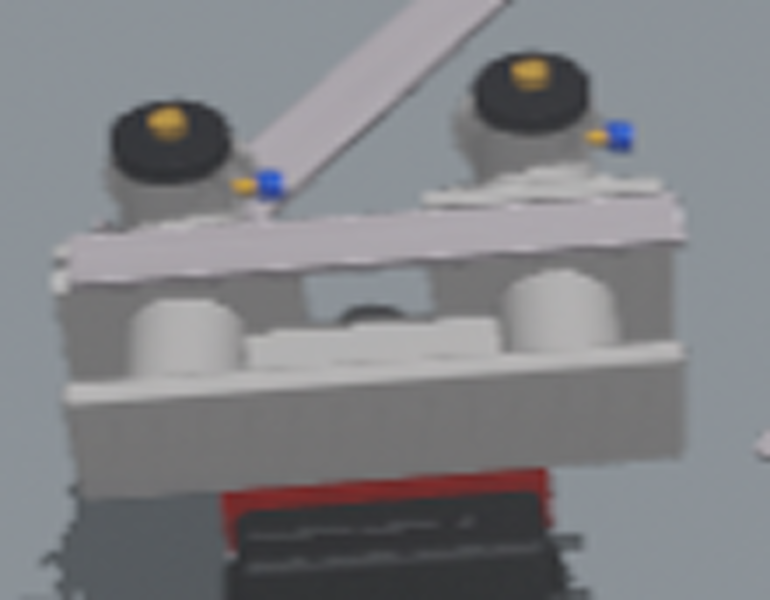

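Run:
```python
from h import *
ct=lambda u,v:np.array([265+(u+.5)/5-.5,110+(v+.5)/5-.5]); cs=lambda u,v:np.array([190+(u+.5)/7-.5,175+(v+.5)/6-.5])
# straightedge top corners
S=[(cs(*a),ct(*b)) for a,b in [((73,238),(485,206)),((80,280),(474,155)),((672,197),(75,270)),((686,238),(61,218))]]
X=[]
for a,b in S:
    x,e=tri(a,b);X.append(x);print("SE",x.round(4),round(e,2))
X=np.array(X);print("SE mean",X.mean(0).round(4),"len",np.linalg.norm(X[2:].mean(0)-X[:2].mean(0)))
d=X[2:].mean(0)-X[:2].mean(0);print("yaw deg",np.degrees(np.arctan2(-d[0],d[1])))
# manifold fit
obs=[("scene",(.066,-.088,.190),cs(67,398)),("scene",(.066,.088,.190),cs(684,357)),("top",(.066,.088,.19),ct(57,107)),("top",(.066,-.088,.19),ct(446,45)),("top",(.056,-.088,.19),ct(447,72)),("top",(.056,.088,.19),ct(59,127))]
def P(p,q):
    c,s=np.cos(p[2]),np.sin(p[2]);return [p[0]+c*q[0]-s*q[1],p[1]+s*q[0]+c*q[1],q[2]]
f=lambda p:np.concatenate([proj(n,P(p,q))[0]-o for n,q,o in obs])
r=least_squares(f,[.65,-.05,.1]);print("man",r.x.round(4),np.degrees(r.x[2]),r.fun.round(1))
for nm,sc,tp in [("capA knob",cs(530,65),ct(180,345)),("capB knob",cs(167,120),ct(428,273)),("tab",(398,208),(172,225))]:
    x,e=tri(sc,tp);c,s=np.cos(r.x[2]),np.sin(r.x[2]);dd=x[:2]-r.x[:2];print(nm,x.round(4),round(e,2),"in man",c*dd[0]+s*dd[1],-s*dd[0]+c*dd[1])
for nm,p in dict(boot=(186,147),jet=(237,255),knob=(391,141),short1=(222,187),short2=(268,210),long1=(357,250),long2=(316,340),rack=(172,228)).items():print(nm,atz("top",p,.0).round(3))
t=cv2.imread("pics/top0.png");s=cv2.imread("pics/scene0.png")
a=cv2.resize(t[205:250,140:205],(780,300),interpolation=cv2.INTER_CUBIC) if 0 else cv2.resize(t[205:250,140:205],None,fx=6,fy=6,interpolation=cv2.INTER_CUBIC)
b=cv2.resize(s[200:250,365:425],None,fx=6,fy=6,interpolation=cv2.INTER_CUBIC)
o=np.zeros((300,760,3),np.uint8);o[:270,:390]=a;o[:300,395:755]=b;cv2.imwrite("pics/rack.png",o)
```

```text
SE [ 0.6223 -0.1836  0.1884] 0.82
SE [ 0.6448 -0.1784  0.1902] 1.27
SE [ 0.5946 -0.0064  0.1889] 0.17
SE [ 0.6175 -0.001   0.1908] 0.06
SE mean [ 0.6198 -0.0924  0.1896] len 0.1794251208574373
yaw deg 8.811901171145065
man [ 0.6178 -0.0947  0.151 ] 8.649705066571592 [-0.4 -1.4  1.  -1.6 -0.7 -0.7  0.5 -0.2  1.1 -1.3 -0.4 -0.4]
capA knob [ 0.5551 -0.0509  0.2145] 0.06 in man -0.0553973166217525 0.0526756490259744
capB knob [ 0.5865 -0.1568  0.2119] 0.16 in man -0.0403110889037119 -0.05675420263235297
tab [0.4762 0.252  0.0888] 3.09 in man -0.08780303022574795 0.3640474449468209
boot [0.691 0.236 0.   ]
jet [0.413 0.101 0.   ]
knob [ 0.703 -0.292  0.   ]
short1 [0.585 0.141 0.   ]
short2 [0.525 0.024 0.   ]
long1 [ 0.424 -0.196  0.   ]
long2 [ 0.208 -0.091  0.   ]
rack [0.48  0.265 0.   ]
```

View pics/rack.png

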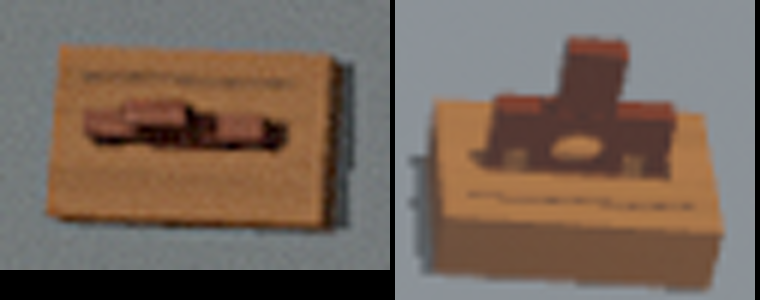

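Top view: wide gap is at the left carburetor (A, ≈(300,180)). Look-alikes for the straightedge: the long one (335,295), the short one (245,198), and the middle-sized one on the joints (318,152). I choose the last. The insulator tab is at top (166,223) / scene (398,208). The manifold is at about (0.618,-0.094), yaw 8.7°.

```bash
python3 -m handwheel '[[0,-20,40,0,0,0,0.6],[10,-30,47,0,0,-3.3,0.6],[20,-36,0,0,0,-3.3,0.6],[23,-36,0,0,0,-3.3,0.6],[23,-36,0,0,0,-3.3,0.6],[23,-36,0,0,0,-3.3,0.6],[24,-36,0,0,0,-3.3,0.6],[24,-36,0,0,0,-3.3,0.6],[24,-36,0,0,0,-3.3,0.6],[24,-36,0,0,0,-3.3,0.6]]' 40
python3 -m handwheel '[[24,-36,0,0,0,-3.3,0.6],[24,-36,0,0,0,-3.3,0.6],[24,-36,0,0,0,-3.3,0.6],[24,-36,0,0,0,-3.3,0.6],[24,-36,0,0,0,-3.3,0.6],[24,-36,0,0,0,-3.3,0.6],[24,-36,0,0,0,-3.3,0.6],[24,-36,0,0,0,-3.3,0.6],[24,-36,0,0,0,-3.3,0.6],[37,-32,0,0,0,-2.6,0.6]]'
python3 -m handwheel '[[0,0,0,0,0,0,0.6],[0,0,0,0,0,0,0.6],[0,0,0,0,0,0,0.6],[0,0,0,0,0,0,0.6],[0,0,0,0,0,0,0.6],[0,0,0,0,0,0,0.6],[0,0,0,0,0,0,0.6],[0,0,0,0,0,0,0.6],[0,0,0,0,0,0,0.6],[0,0,0,0,0,0,0.6]]'
```

```text
t: 1.35
tcp_pos: [0.3673, 0.2615, 0.281]
tool_rot: [0.389, 0.921, -0.0, -0.0]
force: [0.3, -0.3, -0.2]
finger_gap: 0.6
gripper_force: 0.0
t: 2.6
tcp_pos: [0.6198, -0.0944, 0.2808]
tool_rot: [0.63, 0.777, -0.0, -0.001]
force: [0.7, 0.9, 0.2]
finger_gap: 0.603
gripper_force: 0.0
t: 3.85
tcp_pos: [0.6199, -0.0932, 0.2812]
tool_rot: [0.629, 0.777, -0.0, -0.0]
force: [0.3, 0.1, 0.4]
finger_gap: 0.599
gripper_force: 0.0
```

```bash
python3 -m handwheel '[[0,0,-20,0,0,-3.3,0.6],[0,0,-20,0,0,0,0.6],[0,0,-20,0,0,0,0.6],[0,0,-10,0,0,0,0.6],[0,0,-8,0,0,0,0.6],[0,0,-6,0,0,0,0.6],[0,0,-5,0,0,0,0.6],[0,0,-5,0,0,0,0.6],[0,0,-4,0,0,0,0.6],[0,0,0,0,0,0,0.6]]'
python3 -c "
from h import *
im=manip.snapshot('top');im2=manip.snapshot('scene')
a=cv2.resize(im[110:220,265:375,::-1],(400,400),interpolation=cv2.INTER_CUBIC);b=cv2.resize(im2[160:270,190:300,::-1],(400,400),interpolation=cv2.INTER_CUBIC)
cv2.imwrite('pics/g1.png',np.hstack([a,b]))"
```

```text
t: 5.1
tcp_pos: [0.6197, -0.0931, 0.1829]
tool_rot: [0.651, 0.759, -0.0, -0.0]
force: [-0.3, -0.4, -0.1]
finger_gap: 0.598
gripper_force: 0.0
```

View pics/g1.png

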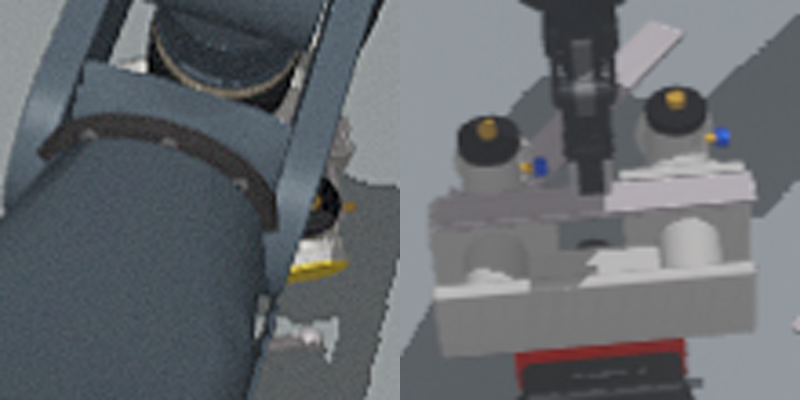

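Right panel: the fingers straddle the straightedge at (590,170), tips just below its edge. I close, then lift.

```bash
python3 -m handwheel '[[0,0,0,0,0,0,0.45],[0,0,0,0,0,0,0.35],[0,0,0,0,0,0,0.3],[0,0,0,0,0,0,0.25],[0,0,0,0,0,0,0.2],[0,0,0,0,0,0,0.1],[0,0,0,0,0,0,0.1],[0,0,0,0,0,0,0.1],[0,0,0,0,0,0,0.1],[0,0,0,0,0,0,0.1]]' 50
python3 -m handwheel '[[0,0,5,0,0,0,0.1],[0,0,10,0,0,0,0.1],[0,0,15,0,0,0,0.1],[0,0,20,0,0,0,0.1],[0,0,20,0,0,0,0.1],[0,0,20,0,0,0,0.1],[0,0,0,0,0,0,0.1],[0,0,0,0,0,0,0.1],[0,0,0,0,0,0,0.1],[0,0,0,0,0,0,0.1]]'
```

```text
t: 6.45
tcp_pos: [0.62, -0.0931, 0.1832]
tool_rot: [0.651, 0.759, -0.0, -0.0]
force: [0.3, -0.2, -0.5]
finger_gap: 0.098
gripper_force: 0.0
t: 7.7
tcp_pos: [0.6196, -0.093, 0.2723]
tool_rot: [0.651, 0.759, -0.0, -0.001]
force: [0.3, 0.0, 0.0]
finger_gap: 0.1
gripper_force: 0.0
```

```bash
python3 -c "
from h import *
im2=manip.snapshot('scene')
cv2.imwrite('pics/g2.png',cv2.resize(im2[120:270,190:300,::-1],(440,600),interpolation=cv2.INTER_CUBIC))"
```

```text
(no output)
```

View pics/g2.png

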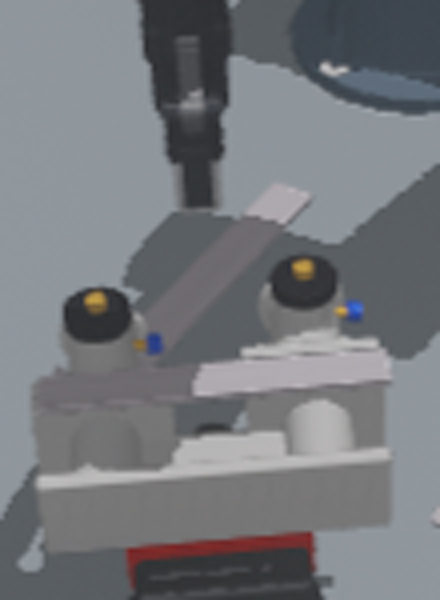

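The grip closed empty, and the straightedge is still in place across the joints, at (210,380) in this crop. I'll go deeper, with the pads centred on it.

```bash
python3 -m handwheel '[[0,0,0,0,0,0,0.6],[0,0,0,0,0,0,0.6],[0,0,0,0,0,0,0.6],[0,0,-20,0,0,0,0.6],[0,0,-20,0,0,0,0.6],[0,0,-20,0,0,0,0.6],[0,0,-20,0,0,0,0.6],[0,0,-10,0,0,0,0.6],[0,0,-6,0,0,0,0.6],[0,0,-4,0,0,0,0.6]]' 50
python3 -m handwheel '[[0,0,0,0,0,0,0.5],[0,0,0,0,0,0,0.4],[0,0,0,0,0,0,0.3],[0,0,0,0,0,0,0.25],[0,0,0,0,0,0,0.2],[0,0,0,0,0,0,0.1],[0,0,0,0,0,0,0.1],[0,0,0,0,0,0,0.1],[0,0,0,0,0,0,0.1],[0,0,0,0,0,0,0.1]]' 50
```

```text
t: 9.0
tcp_pos: [0.6204, -0.0933, 0.1735]
tool_rot: [0.651, 0.759, 0.0, 0.0]
force: [0.3, -0.3, 0.2]
finger_gap: 0.599
gripper_force: 0.0
t: 10.25
tcp_pos: [0.62, -0.0931, 0.1732]
tool_rot: [0.651, 0.759, -0.0, 0.0]
force: [-0.1, 0.4, -0.6]
finger_gap: 0.103
gripper_force: 0.0
```

```bash
python3 -c "
from h import *
print(proj('scene',[.6197,-.0931,.1829]),proj('scene',[.6196,-.093,.2723]),proj('scene',[.6204,-.0933,.1735]), proj('top',[.6204,-.0933,.1735]))
im2=manip.snapshot('scene');cv2.imwrite('pics/f3.png',im2[:,:,::-1])
cv2.imwrite('pics/g3.png',cv2.resize(im2[140:265,190:300,::-1],(528,600),interpolation=cv2.INTER_CUBIC))"
```

```text
[[243.11050755 216.50240753]] [[240.64680583 182.98754041]] [[243.22909257 220.02592881]] [[318.86452979 153.8681651 ]]
```

View pics/g3.png

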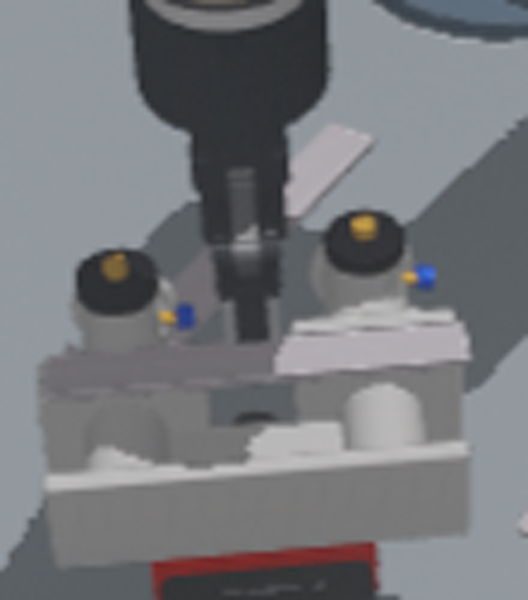

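Tip appears behind or above the straightedge at (250,343), about 10 px higher than where the reported TCP projects. I'll check the tip offset against the start picture.

```bash
python3 -c "
from h import *
d=np.array([.275,.961,0]);o=np.array([.1716,.6002,.1933])
for dz in(0,.013,.03,.045):
  print(dz,proj('scene',[o+d*.05+[0,0,dz],o-d*.05+[0,0,dz]]).round(1).tolist())
import cv2
s=cv2.imread('pics/scene0.png');f=cv2.imread('pics/f3.png')
a=cv2.resize(s[10:110,480:560],(480,600),interpolation=cv2.INTER_CUBIC);b=cv2.resize(f[185:235,225:260],(320,457),interpolation=cv2.INTER_CUBIC)
o=np.zeros((600,800,3),np.uint8);o[:,:480]=a;o[:457,480:]=b;cv2.imwrite('pics/cmp.png',o)"
```

```text
0 [[533.5, 111.5], [495.1, 105.3]]
0.013 [[535.0, 107.3], [496.5, 101.1]]
0.03 [[537.1, 101.7], [498.2, 95.6]]
0.045 [[539.0, 96.7], [499.8, 90.6]]
```

View pics/cmp.png

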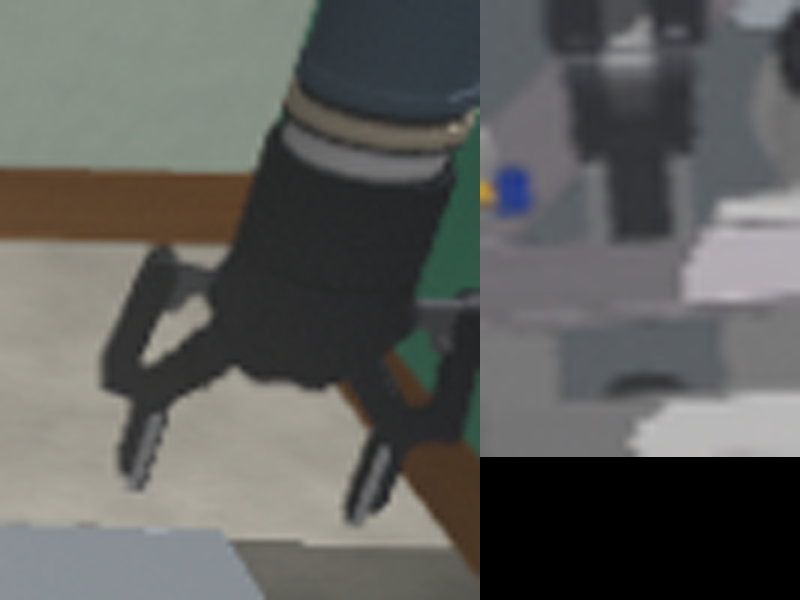

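The start picture also shows tips about 30 mm higher than the reported TCP, at (502,91) and (539,97). I test this physically by lowering gently onto the straightedge with the fingers nearly shut.

```bash
python3 -m handwheel '[[0,0,-0.6,0,0,0,0.1],[0,0,-0.6,0,0,0,0.1],[0,0,-0.6,0,0,0,0.1],[0,0,-0.6,0,0,0,0.1],[0,0,-0.6,0,0,0,0.1],[0,0,-0.6,0,0,0,0.1],[0,0,-0.6,0,0,0,0.1],[0,0,0,0,0,0,0.1],[0,0,0,0,0,0,0.1],[0,0,0,0,0,0,0.1]]'
```

```text
t: 11.55
tcp_pos: [0.62, -0.0932, 0.169]
tool_rot: [0.651, 0.759, 0.0, 0.0]
force: [1.0, -0.2, 0.3]
finger_gap: 0.101
gripper_force: 0.0
```

```bash
python3 -m handwheel '[[0,0,-0.5,0,0,0,0.1],[0,0,-0.5,0,0,0,0.1],[0,0,-0.5,0,0,0,0.1],[0,0,-0.5,0,0,0,0.1],[0,0,-0.5,0,0,0,0.1],[0,0,-0.5,0,0,0,0.1],[0,0,-0.5,0,0,0,0.1],[0,0,0,0,0,0,0.1],[0,0,0,0,0,0,0.1],[0,0,0,0,0,0,0.1]]'
python3 - <<'E'
from h import *
im=manip.snapshot('scene');f=cv2.imread('pics/f3.png')[:,:,::-1]
# columns of finger: print intensity along col 242..244
for c in (240,242,244): print(c,[int(x) for x in im[195:226,c].mean(1)],'\n   ',[int(x) for x in f[195:226,c].mean(1)])
E
```

```text
t: 12.8
tcp_pos: [0.62, -0.0931, 0.1655]
tool_rot: [0.651, 0.759, 0.0, 0.0]
force: [-0.4, -0.3, 1.1]
finger_gap: 0.098
gripper_force: 0.0
240 [116, 97, 81, 71, 66, 59, 52, 52, 53, 53, 52, 52, 53, 53, 54, 54, 53, 53, 58, 87, 112, 111, 112, 118, 109, 100, 96, 96, 95, 96, 92] 
    [69, 66, 60, 53, 51, 54, 53, 52, 53, 54, 54, 53, 55, 54, 53, 57, 82, 112, 111, 112, 111, 111, 112, 118, 109, 100, 95, 95, 95, 95, 92]
242 [117, 96, 78, 70, 66, 58, 52, 51, 53, 53, 52, 52, 53, 54, 52, 54, 53, 52, 60, 94, 111, 111, 112, 121, 109, 92, 95, 95, 95, 94, 86] 
    [69, 66, 58, 52, 53, 53, 53, 52, 54, 54, 54, 53, 53, 53, 54, 58, 87, 111, 111, 112, 111, 111, 112, 121, 109, 92, 96, 95, 95, 94, 86]
244 [90, 77, 65, 59, 57, 52, 50, 52, 53, 52, 52, 52, 53, 54, 54, 52, 53, 53, 62, 100, 111, 111, 112, 121, 110, 92, 95, 95, 95, 95, 91] 
    [56, 55, 53, 51, 52, 53, 53, 53, 53, 53, 54, 54, 54, 54, 53, 59, 94, 110, 112, 112, 111, 111, 113, 121, 110, 92, 96, 95, 96, 96, 91]
```

The tip now overlaps the straightedge's top face, so the fingers really are above it. I continue down until contact.

```bash
python3 -m handwheel '[[0,0,-0.6,0,0,0,0.1],[0,0,-0.6,0,0,0,0.1],[0,0,-0.6,0,0,0,0.1],[0,0,-0.6,0,0,0,0.1],[0,0,-0.6,0,0,0,0.1],[0,0,-0.6,0,0,0,0.1],[0,0,-0.6,0,0,0,0.1],[0,0,-0.6,0,0,0,0.1],[0,0,0,0,0,0,0.1],[0,0,0,0,0,0,0.1]]'
```

```text
t: 14.1
tcp_pos: [0.62, -0.0932, 0.1607]
tool_rot: [0.651, 0.759, 0.0, 0.0]
force: [-0.4, -1.2, -0.4]
finger_gap: 0.095
gripper_force: 0.0
```

```bash
python3 -m handwheel '[[0,0,-0.6,0,0,0,0.1],[0,0,-0.6,0,0,0,0.1],[0,0,-0.6,0,0,0,0.1],[0,0,-0.6,0,0,0,0.1],[0,0,-0.6,0,0,0,0.1],[0,0,-0.6,0,0,0,0.1],[0,0,-0.6,0,0,0,0.1],[0,0,0,0,0,0,0.1],[0,0,0,0,0,0,0.1],[0,0,0,0,0,0,0.1]]'
python3 - <<'E'
from h import *
im=manip.snapshot('scene')
for c in (240,242,244): print(c,[int(x) for x in im[205:226,c].mean(1)])
E
```

```text
t: 15.35
tcp_pos: [0.62, -0.0932, 0.1573]
tool_rot: [0.651, 0.759, 0.0, 0.0]
force: [-2.2, 1.5, 5.7]
finger_gap: 0.101
gripper_force: 2.7
240 [50, 53, 53, 51, 52, 53, 53, 54, 54, 54, 60, 65, 96, 119, 109, 99, 94, 95, 95, 95, 92]
242 [51, 53, 53, 52, 52, 53, 53, 53, 52, 53, 52, 60, 97, 121, 109, 92, 96, 95, 95, 94, 86]
244 [51, 54, 52, 52, 53, 53, 53, 52, 54, 53, 52, 62, 102, 120, 109, 92, 95, 96, 95, 95, 91]
```

Contact at a reported TCP z of 0.158, with the straightedge top at about 0.194. So the real fingertips sit about 36 mm behind the reported TCP, and I'll use that offset from here on.

```bash
python3 -m handwheel '[[0,0,12,0,0,0,0.1],[0,0,10,0,0,0,0.6],[0,0,0,0,0,0,0.6],[0,0,0,0,0,0,0.6],[0,0,0,0,0,0,0.6],[0,0,-8,0,0,0,0.6],[0,0,-10,0,0,0,0.6],[0,0,-9,0,0,0,0.6],[0,0,-5,0,0,0,0.6],[0,0,-3,0,0,0,0.6]]' 50
python3 -m handwheel '[[0,0,0,0,0,0,0.5],[0,0,0,0,0,0,0.4],[0,0,0,0,0,0,0.3],[0,0,0,0,0,0,0.25],[0,0,0,0,0,0,0.2],[0,0,0,0,0,0,0.1],[0,0,0,0,0,0,0.1],[0,0,0,0,0,0,0.1],[0,0,0,0,0,0,0.1],[0,0,0,0,0,0,0.1]]' 50
```

```text
t: 16.65
tcp_pos: [0.6198, -0.0931, 0.1429]
tool_rot: [0.651, 0.759, -0.0, -0.0]
force: [-0.5, -0.2, -0.2]
finger_gap: 0.6
gripper_force: 0.0
t: 17.9
tcp_pos: [0.6203, -0.0932, 0.1441]
tool_rot: [0.651, 0.759, 0.0, 0.0]
force: [-0.7, 0.4, 6.0]
finger_gap: 0.257
gripper_force: 49.1
```

Gripped. I lift and carry it to the free area near (0.76, 0.095).

```bash
python3 -m handwheel '[[0,0,8,0,0,0,0.1],[0,0,15,0,0,0,0.1],[0,0,25,0,0,0,0.1],[0,0,30,0,0,0,0.1],[0,0,17,0,0,0,0.1],[20,28,0,0,0,0,0.1],[24,32,0,0,0,0,0.1],[24,32,0,0,0,0,0.1],[24,32,0,0,0,0,0.1],[24,32,0,0,0,0,0.1]]'
python3 -m handwheel '[[24,32,0,0,0,0,0.1],[0,0,-20,0,0,0,0.1],[0,0,-40,0,0,0,0.1],[0,0,-40,0,0,0,0.1],[0,0,-40,0,0,0,0.1],[0,0,-40,0,0,0,0.1],[0,0,-40,0,0,0,0.1],[0,0,-30,0,0,0,0.1],[0,0,-10,0,0,0,0.1],[0,0,0,0,0,0,0.1]]'
```

```text
t: 19.15
tcp_pos: [0.7362, 0.0639, 0.2381]
tool_rot: [0.651, 0.759, -0.0, -0.0]
force: [0.4, -0.8, -1.3]
finger_gap: 0.265
gripper_force: 49.3
t: 20.4
tcp_pos: [0.7597, 0.0948, -0.022]
tool_rot: [0.651, 0.759, -0.0, -0.0]
force: [-0.2, 0.3, -0.9]
finger_gap: 0.261
gripper_force: 49.3
```

```bash
python3 -m handwheel '[[0,0,-4,0,0,0,0.1],[0,0,-4,0,0,0,0.1],[0,0,-2,0,0,0,0.1],[0,0,-1,0,0,0,0.1],[0,0,-1,0,0,0,0.1],[0,0,-1,0,0,0,0.1],[0,0,-0.5,0,0,0,0.1],[0,0,0,0,0,0,0.1],[0,0,0,0,0,0,0.1],[0,0,0,0,0,0,0.1]]'
```

```text
t: 21.65
tcp_pos: [0.76, 0.0949, -0.035]
tool_rot: [0.651, 0.759, -0.0, -0.0]
force: [0.6, -0.3, -1.1]
finger_gap: 0.259
gripper_force: 49.4
```

```bash
python3 -m handwheel '[[0,0,-0.6,0,0,0,0.1],[0,0,-0.6,0,0,0,0.1],[0,0,-0.6,0,0,0,0.1],[0,0,-0.6,0,0,0,0.1],[0,0,-0.6,0,0,0,0.1],[0,0,0,0,0,0,0.1],[0,0,0,0,0,0,0.1],[0,0,0,0,0,0,0.1],[0,0,0,0,0,0,0.1],[0,0,0,0,0,0,0.1]]'
```

```text
t: 22.9
tcp_pos: [0.7599, 0.0949, -0.0368]
tool_rot: [0.651, 0.759, -0.0, 0.0]
force: [-2.3, -0.2, 5.0]
finger_gap: 0.261
gripper_force: 53.0
```

```bash
python3 -m handwheel '[[0,0,1,0,0,0,0.3],[0,0,0,0,0,0,0.4],[0,0,0,0,0,0,0.5],[0,0,0,0,0,0,0.5],[0,0,0,0,0,0,0.5],[0,0,10,0,0,0,0.5],[0,0,40,0,0,0,0.5],[0,0,50,0,0,0,0.5],[0,0,50,0,0,0,0.5],[0,0,50,0,0,0,0.5]]'
python3 - <<'E'
from h import *
T=lambda u,v:(140+(u+.5)/6-.5,205+(v+.5)/6-.5); S=lambda u,v:(365+(u-395+.5)/6-.5,200+(v+.5)/6-.5)
pts=dict(tab=(S(597,49),T(156,112)),Lsh=(S(521,104),T(102,117)),Rsh=(S(651,110),T(242,126)))
# scene-left = -y, top-left=+y
pts["L"]=(S(521,104),T(242,126));pts["R"]=(S(651,110),T(102,117))
pts["tabL"]=(S(567,47),T(186,110));pts["tabR"]=(S(627,51),T(126,114))
for k in("tab","L","R","tabL","tabR"):
    x,e=tri(*map(np.array,pts[k]));print(k,x.round(4),round(e,2))
# with known heights, each camera alone
for k,z in(("tab",.099),("L",.066),("R",.066)):
    print(k,atz("scene",pts[k][0],z).round(4),atz("top",pts[k][1],z).round(4))
# rack top corners scene/top
for c in[(60,45),(333,56),(325,228),(48,215)]:print("rack top",atz("top",T(*c),.034).round(4))
im=manip.snapshot('scene');im2=manip.snapshot('top')
cv2.imwrite('pics/s4.png',im[:,:,::-1]);cv2.imwrite('pics/t4.png',im2[:,:,::-1])
E
```

```text
t: 24.15
tcp_pos: [0.76, 0.0948, 0.1656]
tool_rot: [0.651, 0.759, 0.0, 0.0]
force: [-0.4, 0.8, 0.6]
finger_gap: 0.499
gripper_force: 0.0
tab [0.4791 0.259  0.0936] 0.01
L [0.478  0.2327 0.0615] 0.25
R [0.4813 0.2863 0.0637] 0.55
tabL [0.4796 0.2469 0.0948] 0.06
tabR [0.4785 0.271  0.0925] 0.04
tab [0.4851 0.2573 0.099 ] [0.4783 0.2577 0.099 ]
L [0.4827 0.2321 0.066 ] [0.4773 0.2311 0.066 ]
R [0.4841 0.2842 0.066 ] [0.4811 0.2871 0.066 ]
rack top [0.5154 0.3138 0.034 ]
rack top [0.5103 0.2015 0.034 ]
rack top [0.4402 0.2029 0.034 ]
rack top [0.4457 0.3157 0.034 ]
```

```bash
python3 -m handwheel '[[-28,16,0,0,0,8,0.6],[-28,16,0,0,0,8,0.6],[-28,16,0,0,0,8,0.6],[-28,16,0,0,0,8,0.6],[-28,16,0,0,0,8,0.6],[-28,16,0,0,0,8,0.6],[-28,16,0,0,0,8,0.6],[-28,17,0,0,0,8,0.6],[-28,17,0,0,0,8,0.6],[-27,17,0,0,0,6.6,0.6]]' 30
python3 -m handwheel '[[0,0,0,0,0,0,0.6],[0,0,-15,0,0,0,0.6],[0,0,-15,0,0,0,0.6],[0,0,-10,0,0,0,0.6],[0,0,0,0,0,0,0.6],[0,0,0,0,0,0,0.6],[0,0,0,0,0,0,0.6],[0,0,0,0,0,0,0.6],[0,0,0,0,0,0,0.6],[0,0,0,0,0,0,0.6]]'
python3 - <<'E'
from h import *
im=manip.snapshot('scene');im2=manip.snapshot('top')
cv2.imwrite('pics/s5.png',im[:,:,::-1]);cv2.imwrite('pics/t5.png',im2[:,:,::-1])
a=cv2.resize(im[120:250,350:440,::-1],(415,600),interpolation=cv2.INTER_CUBIC)
b=cv2.resize(im[170:300,180:420,::-1],(380,206),interpolation=cv2.INTER_CUBIC)
c=cv2.resize(im2[180:260,130:210,::-1],(380,380),interpolation=cv2.INTER_CUBIC)
cv2.imwrite('pics/v5.png',np.hstack([a,np.vstack([b,c,np.zeros((14,380,3),np.uint8)])]))
E
```

```text
t: 25.5
tcp_pos: [0.4799, 0.2583, 0.1633]
tool_rot: [0.021, 1.0, 0.0, 0.0]
force: [0.2, -0.3, 0.5]
finger_gap: 0.599
gripper_force: 0.0
t: 26.75
tcp_pos: [0.481, 0.2579, 0.1232]
tool_rot: [0.023, 1.0, 0.0, 0.0]
force: [-0.6, -0.2, 0.0]
finger_gap: 0.601
gripper_force: 0.0
```

View pics/v5.png

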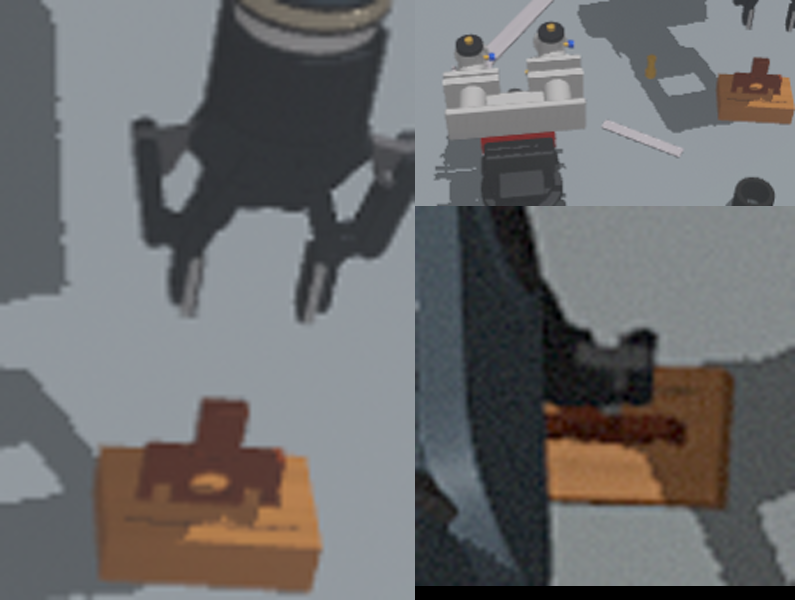

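Run:
```python
from h import *
print("tip exp",proj("scene",[.481,.258,.162]),"seen (403.4,188.7)")
print("tab exp",proj("scene",[.481,.258,.099]),"top",proj("top",[.481,.258,.099]))
d=np.abs(cv2.imread('pics/s5.png').astype(int)-cv2.imread('pics/scene0.png')).sum(2)[255:400,200:420]
s5=cv2.imread('pics/s5.png').mean(2)[255:400,200:420]
m=((d>40)&(s5>150)).astype(np.uint8)
n,l,st,ce=cv2.connectedComponentsWithStats(m)
i=1+st[1:,4].argmax();p=np.argwhere(l==i)[:,::-1]+[200,255]
print(st[i],ce[i]+[200,255]); box=cv2.boxPoints(cv2.minAreaRect(p.astype(np.float32)))
for b in box: print(b.round(1),atz("scene",b,.005).round(4))
```

```text
tip exp [[402.54861586 186.16506336]] seen (403.4,188.7)
tab exp [[398.31625465 206.60368607]] top [[165.499817   222.09035269]]
[ 88  64  87  20 856] [330.66471963 328.10397196]
[287.7 328. ] [0.766  0.0054 0.005 ]
[373.  318.2] [0.7344 0.1857 0.005 ]
[374.2 328.6] [0.7606 0.1859 0.005 ]
[288.9 338.4] [0.7911 0.0087 0.005 ]
```

The last look shows the open fingers above the tab, centred within a few mm: tips (390,188) and (417,189), tab (398,207). The straightedge measures flat on the bench at (0.763, 0.096). I descend and grip the tab.

```bash
python3 -m handwheel '[[1,0,-20,0,0,0,0.6],[0,0,-20,0,0,0,0.6],[0,0,-20,0,0,0,0.6],[0,0,-12,0,0,0,0.6],[0,0,-8,0,0,0,0.6],[0,0,-4,0,0,0,0.6],[0,0,-3,0,0,0,0.6],[0,0,0,0,0,0,0.6],[0,0,0,0,0,0,0.5],[0,0,0,0,0,0,0.4]]' 30
python3 -m handwheel '[[0,0,0,0,0,0,0.35],[0,0,0,0,0,0,0.3],[0,0,0,0,0,0,0.28],[0,0,0,0,0,0,0.26],[0,0,0,0,0,0,0.2],[0,0,0,0,0,0,0.1],[0,0,0,0,0,0,0.1],[0,0,0,0,0,0,0.1],[0,0,0,0,0,0,0.1],[0,0,0,0,0,0,0.1]]' 30
```

```text
t: 28.1
tcp_pos: [0.4821, 0.2579, 0.0363]
tool_rot: [0.023, 1.0, 0.0, 0.0]
force: [0.4, -1.0, 0.1]
finger_gap: 0.401
gripper_force: 0.0
t: 29.35
tcp_pos: [0.4821, 0.2579, 0.0361]
tool_rot: [0.023, 1.0, 0.0, 0.0]
force: [-0.0, 0.3, 3.5]
finger_gap: 0.276
gripper_force: 29.6
```

```bash
cat > prof.py <<'E'
from h import *
o=np.array([.6178,-.0947]);th=np.radians(8.7);R=np.array([[np.cos(th),-np.sin(th)],[np.sin(th),np.cos(th)]])
def W(x,y,z):
    p=np.stack(np.broadcast_arrays(x,y),-1)@R.T+o;return np.concatenate([p,np.full(p.shape[:-1]+(1,),z)],-1)
def samp(n,im,P):
    q=proj(n,P.reshape(-1,3)).astype(np.float32);return cv2.remap(im,q[:,0].reshape(P.shape[:2]).copy(),q[:,1].reshape(P.shape[:2]).copy(),cv2.INTER_LINEAR)
if __name__=="__main__":
    I={"scene":cv2.imread("pics/s5.png").mean(2).astype(np.float32),"top":cv2.imread("pics/t5.png").mean(2).astype(np.float32)}
    xs=np.arange(-36,26,2)/1000
    for n in I:
        print(n,"x",xs[0],"step2")
        for lo,hi in((23,31),(79,87),(-31,-23),(-87,-79)):
            ys=np.linspace(lo,hi,9)/1000
            print((lo,hi),samp(n,I[n],W(xs[:,None],ys[None],.189)).mean(1).astype(int).tolist())
        ys=np.r_[np.arange(8,30,2),np.arange(80,104,2)]/1000
        print("y",(ys*1000).astype(int).tolist())
        for lo,hi in((4,9),(-24,-19),(-9,-4)):
            xx=np.linspace(lo,hi,5)/1000
            for sg in(1,-1):print((lo,hi),sg,samp(n,I[n],W(xx[None],sg*ys[:,None],.189)).mean(1).astype(int).tolist())
E
python3 prof.py
```

```text
scene x -0.036 step2
(23, 31) [150, 151, 152, 153, 152, 150, 147, 152, 165, 183, 184, 170, 133, 123, 123, 123, 123, 123, 123, 127, 137, 166, 184, 186, 186, 185, 182, 144, 123, 124, 123]
(79, 87) [135, 142, 150, 153, 153, 153, 154, 159, 170, 184, 183, 168, 130, 124, 125, 125, 125, 125, 125, 130, 140, 171, 187, 184, 185, 185, 181, 147, 124, 125, 125]
(-31, -23) [149, 138, 137, 138, 123, 112, 104, 116, 131, 148, 149, 149, 153, 157, 162, 176, 184, 186, 182, 164, 137, 161, 181, 185, 185, 184, 180, 145, 125, 124, 124]
(-87, -79) [152, 152, 152, 153, 153, 153, 154, 154, 154, 154, 154, 153, 147, 149, 159, 170, 180, 186, 184, 163, 132, 154, 173, 185, 186, 184, 179, 152, 132, 123, 123]
y [8, 10, 12, 14, 16, 18, 20, 22, 24, 26, 28, 80, 82, 84, 86, 88, 90, 92, 94, 96, 98, 100, 102]
(4, 9) 1 [153, 153, 152, 147, 137, 151, 161, 164, 165, 165, 168, 171, 172, 172, 169, 162, 155, 153, 153, 153, 153, 153, 153]
(4, 9) -1 [153, 153, 153, 153, 153, 151, 151, 162, 170, 165, 162, 161, 158, 156, 155, 154, 151, 151, 153, 153, 153, 153, 154]
(-24, -19) 1 [154, 154, 154, 154, 157, 162, 164, 160, 157, 164, 160,
[... 1225 characters left out ...]
9, 176, 160, 166, 181, 179, 178, 178, 183, 184, 185, 186, 184, 153, 113, 135, 135, 134, 134, 134]
(4, 9) -1 [177, 178, 178, 181, 155, 113, 145, 180, 181, 178, 178, 175, 174, 175, 175, 177, 168, 129, 133, 134, 133, 134, 135]
(-24, -19) 1 [67, 70, 64, 44, 49, 91, 150, 180, 179, 179, 178, 185, 183, 182, 180, 175, 152, 124, 135, 133, 135, 135, 133]
(-24, -19) -1 [67, 64, 64, 80, 79, 77, 77, 75, 76, 130, 170, 98, 108, 122, 131, 135, 134, 134, 134, 135, 135, 134, 132]
(-9, -4) 1 [48, 54, 54, 51, 49, 49, 57, 71, 82, 81, 81, 156, 114, 81, 76, 79, 89, 115, 136, 136, 136, 135, 135]
(-9, -4) -1 [49, 46, 51, 81, 83, 77, 137, 178, 176, 172, 171, 170, 170, 170, 173, 179, 164, 122, 132, 132, 133, 133, 133]
```

```bash
python3 -m handwheel '[[0,0,6,0,0,0,0.1],[0,0,12,0,0,0,0.1],[0,0,22,0,0,0,0.1],[0,0,30,0,0,0,0.1],[0,0,30,0,0,0,0.1],[0,0,30,0,0,0,0.1],[0,0,30,0,0,0,0.1],[0,0,30,0,0,0,0.1],[0,0,14,0,0,0,0.1],[0,0,0,0,0,0,0.1]]'
python3 -m handwheel '[[13,-32,0,0,0,1.3,0.1],[13,-32,0,0,0,1.3,0.1],[13,-32,0,0,0,1.3,0.1],[13,-32,0,0,0,1.3,0.1],[13,-32,0,0,0,1.3,0.1],[13,-32,0,0,0,1.2,0.1],[13,-32,0,0,0,1.2,0.1],[13,-32,0,0,0,1.2,0.1],[12,-32,0,0,0,1.2,0.1],[6,-12,0,0,0,0,0.1]]'
python3 -m handwheel '[[0,0,0,0,0,0,0.1],[0,0,-9,0,0,0,0.1],[0,0,-10,0,0,0,0.1],[0,0,0,0,0,0,0.1],[0,0,0,0,0,0,0.1],[0,0,0,0,0,0,0.1],[0,0,0,0,0,0,0.1],[0,0,0,0,0,0,0.1],[0,0,0,0,0,0,0.1],[0,0,0,0,0,0,0.1]]'
python3 - <<'E'
from prof import *
im=manip.snapshot("scene");cv2.imwrite("pics/s6.png",im[:,:,::-1])
i=im.astype(int);m=((i[...,0]-i[...,2]>15)&(i[...,0]<200)).astype(np.uint8);m[:,:225]=0;m[:,320:]=0;m[:150]=0;m[240:]=0
n,l,st,ce=cv2.connectedComponentsWithStats(m);k=1+st[1:,4].argmax();m=l==k;print(st[k])
for r in range(st[k][1],st[k][1]+st[k][3]):
    c=np.flatnonzero(m[r]);print(r,c.min(),c.max(),len(c))
E
```

```text
t: 30.6
tcp_pos: [0.4823, 0.2579, 0.2409]
tool_rot: [0.023, 1.0, 0.0, 0.001]
force: [-0.8, 0.4, -1.8]
finger_gap: 0.275
gripper_force: 29.4
t: 31.85
tcp_pos: [0.6035, -0.0436, 0.2381]
tool_rot: [-0.074, 0.997, 0.001, -0.002]
force: [-0.7, 0.3, 0.1]
finger_gap: 0.273
gripper_force: 29.5
t: 33.1
tcp_pos: [0.604, -0.0422, 0.221]
tool_rot: [-0.075, 0.997, 0.0, -0.0]
force: [0.1, 0.3, 0.0]
finger_gap: 0.277
gripper_force: 29.5
[250 173  36  35 728]
173 265 272 8
174 261 272 12
175 262 273 12
176 262 273 12
177 262 273 12
178 262 273 12
179 262 273 12
180 262 273 12
181 262 273 12
182 262 273 12
183 262 273 12
184 262 273 12
185 262 284 19
186 262 284 20
187 250 285 29
188 250 285 33
189 250 285 36
190 250 285 36
191 250 285 36
192 250 285 36
193 250 285 36
194 250 285 30
195 250 285 27
196 250 285 22
197 250 285 21
198 250 285 19
199 250 285 25
200 250 285 26
201 251 285 25
202 251 285 25
203 251 285 24
204 251 284 23
205 251 284 22
206 251 271 16
207 251 252 2
```

Run:
```python
from prof import *
th2=np.radians(8.6);R2=np.array([[np.cos(th2),-np.sin(th2)],[np.sin(th2),np.cos(th2)]])
def pt(p,q): return np.r_[p[:2]+R2@np.array(q[:2])/1000,p[2]+q[2]/1000]
obs=[((5,-36,0),0,249.9),((5,36,0),0,285.4),((5,-12,40),0,261.5),((5,12,40),0,273.5),((5,-34,-22),1,207.3),((5,34,-22),1,205.6),((-5,-3,57),1,173.2),((-5,9,57),1,172.8)]
f=lambda p:[proj("scene",pt(p,q))[0][a]-(v) for q,a,v in obs]
r=least_squares(f,[.604,-.042,.227]);print(r.x.round(4),np.round(r.fun,1))
g=lambda p:f(np.r_[p,.227]);r=least_squares(g,[.604,-.042]);print("z=.227",r.x.round(4),np.round(r.fun,1))
d=R.T@(r.x-o)*1000;print("in man (scene frame)",d)
I=cv2.imread("pics/s6.png").astype(np.float32).mean(2);J=cv2.imread("pics/s5.png").astype(np.float32).mean(2)
# finer y edges of A's front face just below top z=.184 and manifold flange faces (head side x=+12)
ys=np.r_[np.arange(12,26,1),np.arange(82,96,1)]/1000
print(samp("scene",J,W(np.array([[-.0128+.005]]),ys[:,None],.1885)).ravel().astype(int).tolist())
print(samp("scene",J,W(np.linspace(.009,.014,4)[None],ys[:,None],.189)).mean(1).astype(int).tolist())
print(samp("scene",J,W(np.linspace(.009,.014,4)[None],-ys[:,None],.189)).mean(1).astype(int).tolist())
```

```text
[ 0.6046 -0.0423  0.2258] [ 0.2  0.1 -0.2 -0.1  0.3 -0.4  0.   0. ]
z=.227 [ 0.6061 -0.0422] [ 0.1  0.1 -0.2 -0.   0.4 -0.3 -0.  -0. ]
in man (scene frame) [-3.60932245 53.69111468]
[153, 153, 153, 150, 144, 137, 130, 125, 124, 123, 123, 124, 124, 124, 124, 124, 124, 124, 126, 131, 136, 142, 148, 151, 153, 153, 153, 153]
[151, 147, 141, 134, 142, 158, 170, 180, 185, 185, 185, 185, 185, 185, 186, 186, 186, 186, 185, 182, 176, 168, 161, 156, 153, 153, 153, 153]
[153, 153, 153, 153, 153, 153, 152, 149, 153, 163, 173, 182, 187, 186, 184, 184, 184, 184, 184, 184, 185, 185, 187, 185, 177, 169, 160, 153]
```

The insulator is 0.8 mm off in y and centred in x relative to the gap in the same view. I correct and descend gently.

```bash
python3 -m handwheel '[[0,-0.8,-4,0,0,0,0.1],[0,0,-4,0,0,0,0.1],[0,0,-4,0,0,0,0.1],[0,0,-4,0,0,0,0.1],[0,0,-4,0,0,0,0.1],[0,0,-4,0,0,0,0.1],[0,0,-4,0,0,0,0.1],[0,0,-2,0,0,0,0.1],[0,0,0,0,0,0,0.1],[0,0,0,0,0,0,0.1]]'
```

```text
t: 34.4
tcp_pos: [0.6041, -0.0429, 0.1912]
tool_rot: [-0.075, 0.997, -0.0, 0.0]
force: [-0.1, -0.4, -1.1]
finger_gap: 0.273
gripper_force: 29.5
```

```bash
python3 -m handwheel '[[0,0,-2,0,0,0,0.1],[0,0,-2,0,0,0,0.1],[0,0,-2,0,0,0,0.1],[0,0,-2,0,0,0,0.1],[0,0,-2,0,0,0,0.1],[0,0,0,0,0,0,0.1],[0,0,0,0,0,0,0.1],[0,0,0,0,0,0,0.1],[0,0,0,0,0,0,0.1],[0,0,0,0,0,0,0.1]]'
```

```text
t: 35.65
tcp_pos: [0.604, -0.043, 0.1811]
tool_rot: [-0.075, 0.997, -0.0, 0.0]
force: [-0.5, 0.1, 0.3]
finger_gap: 0.275
gripper_force: 29.5
```

```bash
python3 -m handwheel '[[0,0,-3,0,0,0,0.1],[0,0,-3,0,0,0,0.1],[0,0,-3,0,0,0,0.1],[0,0,-3,0,0,0,0.1],[0,0,-3,0,0,0,0.1],[0,0,-2,0,0,0,0.1],[0,0,-1,0,0,0,0.1],[0,0,-1,0,0,0,0.1],[0,0,0,0,0,0,0.1],[0,0,0,0,0,0,0.1]]'
```

```text
t: 36.9
tcp_pos: [0.604, -0.043, 0.1621]
tool_rot: [-0.075, 0.997, -0.0, 0.0]
force: [-0.3, 0.1, -0.8]
finger_gap: 0.274
gripper_force: 29.5
```

```bash
python3 -m handwheel '[[0,0,-0.7,0,0,0,0.1],[0,0,-0.7,0,0,0,0.1],[0,0,-0.7,0,0,0,0.1],[0,0,-0.7,0,0,0,0.1],[0,0,0,0,0,0,0.1],[0,0,0,0,0,0,0.1],[0,0,0,0,0,0,0.1],[0,0,0,0,0,0,0.1],[0,0,0,0,0,0,0.1],[0,0,0,0,0,0,0.1]]'
```

```text
t: 38.15
tcp_pos: [0.604, -0.043, 0.1592]
tool_rot: [-0.075, 0.997, -0.0, 0.0]
force: [0.7, -1.2, -0.8]
finger_gap: 0.274
gripper_force: 29.6
```

```bash
python3 -m handwheel '[[0,0,-0.7,0,0,0,0.1],[0,0,0,0,0,0,0.1],[0,0,0,0,0,0,0.28],[0,0,0,0,0,0,0.3],[0,0,0,0,0,0,0.35],[0,0,0,0,0,0,0.45],[0,0,0,0,0,0,0.5],[0,0,0,0,0,0,0.5],[0,0,0,0,0,0,0.5],[0,0,0,0,0,0,0.5]]'
python3 -m handwheel '[[0,0,5,0,0,0,0.5],[0,0,15,0,0,0,0.5],[0,0,25,0,0,0,0.5],[0,0,25,0,0,0,0.5],[0,0,20,0,0,0,0.3],[0,0,0,0,0,0,0.1],[0,0,0,0,0,0,0],[0,0,0,0,0,0,0],[0,0,0,0,0,0,0],[0,0,0,0,0,0,0]]'
python3 - <<'E'
from prof import *
im=manip.snapshot("scene");cv2.imwrite("pics/s7.png",im[:,:,::-1])
i=im.astype(int);m=((i[...,0]-i[...,2]>15)&(i[...,0]<200)).astype(np.uint8);m[:,:225]=0;m[:,320:]=0;m[:150]=0;m[240:]=0
n,l,st,ce=cv2.connectedComponentsWithStats(m);k=1+st[1:,4].argmax();m=l==k;print(st[k])
for r in range(st[k][1],st[k][1]+st[k][3]):
    c=np.flatnonzero(m[r]);print((r,c.min(),c.max(),len(c)),end=" ")
p=W(np.array([-3.8]),np.array([53.]),0)[0] if 0 else W(np.array([-.0038]),np.array([.053]),.165)[0]
for q in((-5,-12,57),(-5,12,57),(5,-12,24),(5,12,24),(5,-36,24),(5,36,24)):
    w=p+np.r_[R@np.array(q[:2])/1000,q[2]/1000];print(q,proj("scene",w).round(1))
E
```

```text
t: 39.4
tcp_pos: [0.604, -0.0429, 0.1585]
tool_rot: [-0.075, 0.997, 0.0, 0.0]
force: [0.8, -0.5, -0.9]
finger_gap: 0.499
gripper_force: 0.0
t: 40.65
tcp_pos: [0.6038, -0.0429, 0.248]
tool_rot: [-0.075, 0.997, 0.0, -0.0]
force: [0.6, -0.6, -0.3]
finger_gap: 0.002
gripper_force: 0.0
[249 196  36  21 321]
(196, np.int64(274), np.int64(275), 2) (197, np.int64(264), np.int64(276), 12) (198, np.int64(262), np.int64(276), 15) (199, np.int64(262), np.int64(275), 12) (200, np.int64(262), np.int64(272), 11) (201, np.int64(262), np.int64(272), 11) (202, np.int64(262), np.int64(272), 11) (203, np.int64(262), np.int64(272), 11) (204, np.int64(262), np.int64(272), 11) (205, np.int64(262), np.int64(272), 11) (206, np.int64(262), np.int64(272), 11) (207, np.int64(262), np.int64(273), 12) (208, np.int64(262), np.int64(284), 23) (209, np.int64(260), np.int64(284), 25) (210, np.int64(251), np.int64(284), 34) (211, np.int64(251), np.int64(284), 34) (212, np.int64(251), np.int64(283), 33) (213, np.int64(250), np.int64(271), 22) (214, np.int64(249), np.int64(263), 15) (215, np.int64(249), np.int64(252), 4) (216, np.int64(250), np.int64(250), 1) (-5, -12, 57) [[261.3 197.4]]
(-5, 12, 57) [[273.  196.6]]
(5, -12, 24) [[262.1 212.6]]
(5, 12, 24) [[273.7 211.7]]
(5, -36, 24) [[250.5 213.5]]
(5, 36, 24) [[285.1 210.9]]
```

Insulator hangs in the gap where expected: tab top row is 197, shoulders 211–213. Next I go behind carburetor A's mouth with the fingers shut.

```bash
python3 -m handwheel '[[-30,-4.6,0,0,0,0,0],[-30,-4.6,0,0,0,0,0],[-30,-4.6,0,0,0,0,0],[-28.6,-4.4,0,0,0,0,0],[0,0,0,0,0,0,0],[0,0,-30,0,0,0,0],[0,0,-35,0,0,0,0],[0,0,-35,0,0,0,0],[0,0,-28,0,0,0,0],[0,0,0,0,0,0,0]]'
python3 -m handwheel '[[4,0.6,0,0,0,0,0],[4,0.6,0,0,0,0,0],[4,0.6,0,0,0,0,0],[4,0.6,0,0,0,0,0],[2,0.3,0,0,0,0,0],[1,0.2,0,0,0,0,0],[0,0,0,0,0,0,0],[0,0,0,0,0,0,0],[0,0,0,0,0,0,0],[0,0,0,0,0,0,0]]'
```

```text
t: 41.95
tcp_pos: [0.4851, -0.0607, 0.1187]
tool_rot: [-0.075, 0.997, 0.001, -0.002]
force: [-0.4, 0.4, 0.5]
finger_gap: -0.001
gripper_force: 0.0
t: 43.2
tcp_pos: [0.5043, -0.0583, 0.1205]
tool_rot: [-0.075, 0.997, 0.0, -0.0]
force: [-0.5, -0.2, 0.5]
finger_gap: 0.0
gripper_force: 0.0
```

```bash
python3 -m handwheel '[[1,0.15,0,0,0,0,0],[1,0.15,0,0,0,0,0],[1,0.15,0,0,0,0,0],[1,0.15,0,0,0,0,0],[1,0.15,0,0,0,0,0],[1,0.15,0,0,0,0,0],[1,0.15,0,0,0,0,0],[1,0.15,0,0,0,0,0],[1,0.15,0,0,0,0,0],[1,0.15,0,0,0,0,0]]'
python3 -m handwheel '[[0.5,0.08,0,0,0,0,0],[0.5,0.08,0,0,0,0,0],[0.5,0.08,0,0,0,0,0],[0.5,0.08,0,0,0,0,0],[0.5,0.08,0,0,0,0,0],[0.5,0.08,0,0,0,0,0],[0.5,0.08,0,0,0,0,0],[0.5,0.08,0,0,0,0,0],[0.5,0.08,0,0,0,0,0],[0.5,0.08,0,0,0,0,0]]'
```

```text
t: 44.45
tcp_pos: [0.5142, -0.0567, 0.1205]
tool_rot: [-0.075, 0.997, 0.0, -0.0]
force: [-2.7, 0.2, 1.6]
finger_gap: 0.001
gripper_force: 0.8
t: 45.7
tcp_pos: [0.5189, -0.0559, 0.1205]
tool_rot: [-0.075, 0.997, 0.0, -0.001]
force: [-4.4, -2.1, 1.4]
finger_gap: 0.003
gripper_force: 1.8
```

```bash
python3 -m handwheel '[[0.3,0.05,0,0,0,0,0],[0.3,0.05,0,0,0,0,0],[0.3,0.05,0,0,0,0,0],[0.3,0.05,0,0,0,0,0],[0.3,0.05,0,0,0,0,0],[0.3,0.05,0,0,0,0,0],[0.3,0.05,0,0,0,0,0],[0,0,0,0,0,0,0],[0,0,0,0,0,0,0],[0,0,0,0,0,0,0]]'
```

```text
t: 46.95
tcp_pos: [0.5187, -0.0559, 0.1205]
tool_rot: [-0.076, 0.997, -0.0, -0.003]
force: [-8.9, -2.4, 6.4]
finger_gap: 0.004
gripper_force: 4.5
```

Run:
```python
from prof import *
im=manip.snapshot("scene");cv2.imwrite("pics/s8.png",im[:,:,::-1])
A=cv2.imread("pics/s5.png");B=cv2.imread("pics/s8.png")
def msk(I):
    i=I.astype(int);return i[...,0]-i[...,2]>70   # blue knob
for I in(A,B):
    q=np.argwhere(msk(I)[185:215,265:295])+[185,265];print("blueA",q.mean(0)[::-1].round(2),len(q),end=" ")
    q=np.argwhere(msk(I)[195:220,215:240])+[195,215];print("blueB",q.mean(0)[::-1].round(2),len(q))
p=W(np.array([0.,.008]),np.array([.055,.055]),.165);print("px per 8mm",np.diff(proj("scene",p),axis=0))
J=cv2.imread("pics/s8.png").mean(2).astype(np.float32);xs=np.arange(-24,22,1)/1000
for lo,hi in((21,28),(80,87)):
    print([int(v) for v in samp("scene",J,W(xs[:,None],np.linspace(lo,hi,8)[None]/1000,.189)).mean(1)])
for c in(2,1,0):print([int(v) for v in samp("scene",B[...,c].astype(np.float32),W(xs[:,None],np.linspace(80,87,8)[None]/1000,.189)).mean(1)])
```

```text
blueA [278.08 196.92] 12 blueB [228.08 205.17] 12
blueA [278.71 199.36] 14 blueB [228.47 205.13] 15
px per 8mm [[0.33516187 2.61448625]]
[94, 94, 94, 94, 94, 95, 96, 99, 103, 108, 120, 133, 146, 158, 167, 177, 173, 163, 154, 135, 113, 90, 80, 80, 80, 82, 89, 95, 107, 126, 145, 162, 170, 177, 181, 182, 182, 182, 181, 180, 174, 155, 135, 120, 119, 119]
[94, 94, 94, 94, 94, 94, 94, 98, 102, 107, 121, 138, 156, 167, 170, 173, 169, 155, 141, 126, 109, 94, 81, 81, 80, 82, 91, 101, 112, 134, 157, 180, 183, 182, 180, 180, 181, 182, 181, 180, 178, 163, 144, 125, 120, 120]
[89, 89, 89, 89, 90, 90, 90, 94, 99, 104, 119, 137, 155, 167, 171, 175, 174, 166, 159, 151, 143, 135, 128, 127, 127, 127, 129, 131, 134, 149, 165, 182, 184, 182, 180, 181, 181, 182, 182, 180, 179, 164, 144, 125, 120, 121]
[94, 94, 94, 94, 94, 94, 94, 98, 102, 107, 121, 138, 156, 167, 170, 173, 168, 152, 136, 118, 99, 81, 66, 66, 66, 67, 78, 90, 103, 128, 154, 179, 183, 181, 180, 180, 181, 181, 181, 179, 177, 162, 143, 124, 119, 120]
[98, 98, 98, 98, 98, 98, 98, 101, 106, 110, 123, 140, 157, 167, 170, 172, 166, 147, 128, 107, 86, 65, 49, 49, 49, 51, 65, 81, 98, 125, 152, 179, 183, 182, 181, 181, 181, 181, 181, 179, 178, 163, 144, 125, 120, 121]
```

The image shows the brown plate squeezed between both flanges (about 10 mm gap), with B unmoved. I check that the pressure is steady.

```bash
python3 -m handwheel '[[0.2,0.03,0,0,0,0,0],[0,0,0,0,0,0,0],[0,0,0,0,0,0,0],[0,0,0,0,0,0,0],[0,0,0,0,0,0,0],[0,0,0,0,0,0,0],[0,0,0,0,0,0,0],[0,0,0,0,0,0,0],[0,0,0,0,0,0,0],[0,0,0,0,0,0,0]]'
```

```text
t: 48.25
tcp_pos: [0.5186, -0.0559, 0.1205]
tool_rot: [-0.076, 0.997, -0.0, -0.003]
force: [-8.0, -3.9, 4.9]
finger_gap: 0.002
gripper_force: 4.7
```

Pressure is steady at about 9 N, so I hand in.

```bash
python3 -c "
from station import manip
print(manip.sign_off())"
```

```text
the job is handed in; nothing more can be done
None
```

I handed the job in at 48 s: the straightedge lies flat on the bench, and the insulator is squeezed flush at carburetor A (gap about 10 mm), still held pressed with about 9 N. Carburetor B measured unmoved, the loose parts were not re-measured, and the sign-off returned no verdict.

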